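Adjust the wrench and tighten the clamp nut

TASK

Tighten the hexagon clamp nut of the tube clamp with the adjustable wrench: lay the wrench flat on the bed plate with the nut well inside its mouth, roll its worm until the jaws just fit the nut (do not force the moving jaw itself), and turn the nut clockwise with the wrench until it is fully home against its stop. Leave the wrench lying flat around the nut and let go of it. Keep the fingers off the nut itself and leave the other things where they are.

Things in the scene. Friction and masses are not known exactly. Their poses are not given: they have to be found in the camera images.
- wrench: steel adjustable wrench, 240 mm long, 0.5 kg, lying flat. Origin on its underside, where the nut's axis comes to lie with the jaws shut on it. +x points out of the mouth, the straight handle runs to -x, z up. Handle: 24 mm wide (y -12 to 12), z 1 to 13, x -49 to -203, then a round boss of radius 14 at x = -206. Head 14 mm thick, x -49 to -18. Centre of mass near x = -80.
- worm_top (a point): top of the worm: dark knurled roller, radius 9, 18 mm long, axis along wrench y, centre x -36, y -2; its top is 18.5 mm over the wrench's underside, 4.5 proud of the head, to be rubbed by a fingertip. Rubbing its top towards the mouth (+x) closes the jaws, at most 1.06 mm per 10 mm rubbed; towards the handle opens them. Needs about 3.5 N of rub (press 6 to 10 N). It stays where left.
- handle (a point): point on the handle 85 mm behind the wrench's origin, near the centre of mass, at mid thickness (7 mm above the underside); axes as the wrench. A good place to grip across the 24 mm width.
- jaw (a joint): gap between the jaw faces in m; starts at about 0.031 to 0.032; 0.024 when shut on the nut. Driven by the worm, self-locking
- nut_foot (a point): steel hexagon nut, 24 mm across flats, 14 mm high; stud end 16 mm over the plate. Point: centre of its underside, on the flat bed plate, 20 mm over the bench. y is square to a pair of flats: a wrench fits at the nut's yaw (or 60 deg steps); at the nut's yaw the handle points to the robot. A 52 mm high clamp stands 60 mm beyond the nut; plate reaches 180 mm to the robot side, 90 mm to each side.
- nut (a joint): how far the nut is turned clockwise seen from above, rad: starts between 0 and 0.3, its firm stop (tight) is at 0.9. It resists with 0.3 N m
- oilcan: bystander: aluminium can, 54 mm diameter, 110 mm high, origin at the centre of its underside
- mouth (a point): point on the fixed jaw's face, wrench frame x 0, y +12, z 7 mm; axes as the wrench. The fixed jaw is 36 mm long (x -19 to +17) and 18 mm thick in y; the moving jaw faces it at y = 12 mm - gap, x -18 to +15, 16 mm thick; faces parallel to the xz plane, 14 mm high. The back of the mouth is at x = -18. The middle of the mouth lies at y = 12 mm - gap/2.
- tube_stub: bystander: short upright steel tube, 34 mm diameter, 50 mm high, origin at the centre of its underside
- bolt: bystander: hexagon bolt standing on its head, head 24 mm across flats, 60 mm high, origin at the centre of its underside
Not all that is in view belongs to the job. Leave any brown or pink look-alike of the wrench alone.

How it is judged (in metres and radians):
On the way:
1. the wrench lies flat around the nut and its jaws are shut to within 1.5 mm of the nut's width (horizontal distance between wrench and nut_foot below 0.01 m and z of wrench in the frame of nut_foot below 0.005 m and angle between wrench's own z axis and vertical below 0.1 rad and value of joint jaw below 0.0255 m), for 0.2 s.
At the end, for the whole second after the job is handed in: the nut is turned clockwise to within 4 degrees of its stop, and the wrench lies flat and still around the nut (origin within 12 mm of the nut's axis and 5 mm of the plate), released; no bystander moved more than 30 mm (value of joint nut above 0.83 rad and horizontal distance between wrench and nut_foot below 0.012 m and z of wrench in the frame of nut_foot below 0.005 m and angle between wrench's own z axis and vertical below 0.1 rad and linear speed of wrench below 0.02 m/s); the robot touches nothing.
It fails at once if the fingers push the nut itself (contact force between the fingers and nut above 2 N).
It fails at once if the moving jaw is forced by the fingers instead of the worm (contact force between the fingers and jaw above 15 N).
It fails at once if the oil can is moved (distance of oilcan from where it was at the start of the episode above 0.03 m).
It fails at once if the tube stub is moved (distance of tube_stub from where it was at the start of the episode above 0.03 m).
It fails at once if the bolt is moved (distance of bolt from where it was at the start of the episode above 0.03 m).
It also fails if it takes over 72 s, if anything falls off the work surface, if the arm or the gripper's body presses on something with over 40 N, if the wrist force passes 120 N, or if a joint passes its speed limit or range.

ROBOT

A 6-joint arm with a two-finger parallel gripper is mounted at the origin on the work surface. World frame = base frame: x ahead of the robot, y to its left, z up, the work surface at z = 0. Lengths are in m, angles in degrees, forces in N, time in s.
With the tool pointing down it reaches from about 0.3 to 0.75 m from the base axis. Payload 8.5 kg.
Tool frame: the origin (TCP) lies at the very end of the fingers, on their centre line; the grasp point (between the pads) lies 19 mm behind it; z points along the fingers, y is the line along which they close (so a half turn about z gives the same grasp; the last joint's range is limited). The gripper opens to 85 mm and grips with 20 to 120 N. Pads are 22 mm wide; open, the fingers measure 114 mm over their backs; the gripper's body (76 mm by 85 mm) begins 54 mm behind the grasp point. The pads swing forward as they close: fully open they stand 13 mm farther back than shut.
Start: joints at [61.977, 21.807, 74.336, -0, 83.858, -12.336], TCP at [0.149, 0.529, 0.231] pointing down, gripper open.
Joint ranges: [-178.18, 178.18], [-50.72, 133.34], [12.68, 142.11], [-81.47, 261.47], [9.98, 163.14], [-165.26, 165.26]. Speed limits (degrees/s): [136.94, 136.94, 180, 180, 180, 180].

INTERFACE

Orientations are given as a 3x3 rotation matrix whose columns are the frame's x, y, z axes.
In Python, from rig import observe, cams, ticket gives the robot as it stands.
- The arm moves only by the tool move_arm, never from a script. Its arguments are lists of equal length, an entry for each row: "jaw": the finger opening in cm, from 0 to 8.54; "dp": the shift along the tool's x, y, z in cm, a list of three; "turn": the turn, a rotation vector about the tool's x, y, z in rad, a list of three. In form: {"jaw": [jaw, ...], "dp": [[tx, ty, tz], ...], "turn": [[wx, wy, wz], ...]}. A call has 1 to 12 rows; each row shifts and turns the commanded pose from where the row before left it, along the tool's axes as they then stand; what a row does not reach is not made up. A row lasts 1/12 s, in which the tool goes at most 41.7 mm and 7.16 degrees, less where a joint would pass 70% of its speed; a pose out of reach is approached as far as the arm can. A call is refused whole if a number of a shift passes 4.17 or a number of a turn 0.125, either way. A call with a gripper value outside its range is refused whole. The fingers move at their own pace and stop on an object; "force" is the grip in N (left out, the last holds). Time passes only in rows, so rows that do not move let the fingers close. It gives the time, the measured TCP pose, the force, the opening and the grip force at its end, in the units of the state.
- observe(): the state, without advancing time (a new reading comes with each control period).
- cams.get_image(name): name is "scene" or "side" or "wrist"; returns (picture, depth): 384x512x3 uint8, red, green, blue; 384x512 float32, m along the optical axis (not along the pixel's ray), 0 where there is no reading.
- cams.calibration(name): a dict with "vertical_fov" (degrees; the focal length in pixels is half the picture's height over the tangent of half this angle, whatever the lens; pixels are square), "cx", "cy" (the principal point, pixels), "k1" (the pictures are not rectified: a ray, as slopes to the right and down, at radius r is drawn at 1 + k1 r^2 times it, then the intrinsics apply), "view" (4x4, takes a point from world to camera coordinates); the wrist camera has in their place "tool_from_camera" (4x4, takes a point from camera to tool coordinates, whose origin is the TCP and whose axes are the flange's). Camera axes: x right, y up, looking along -z (the intrinsics and any distortion apply to the point x, -y, -z); pixel columns grow to the right and rows downward; lengths in m; the calibration is good to about 2 mm. A picture is of the moment at which its call begins: read the wrist's pose just before it. calibration takes no time and is no camera call.
- ticket.close_job(): hands the job in; it is judged then, once.
Trained networks look in the newest picture that a camera, given by its name, has taken for a name from the list of things; names that differ only in an ending like _2 or _b are one class to them, and where a whole thing is asked for, a point or a joint stands for the part that bears it (a point fixed in the world has none). Each returns a list of dicts, best first, with "p" (0 to 1); they miss things now and then, are a little off and sometimes report something else, mostly with a low value. They report only what shows in the picture. A call takes as long as a camera call. They do not tell look-alikes from the thing itself.
- cams.spot_in(camera, query): "box" ([centre column, centre row, width, height] as shares, 0 to 1, of the picture: columns of its width, rows of its height, round what is visible of it).
- cams.outline_of(camera, query): "mask" (384x512 bool, what is visible of it) and "box" ([centre column, centre row, width, height] as shares, 0 to 1, of the picture: columns of its width, rows of its height, round what is visible of it).
- cams.mark_of(camera, query): "location" ([column, row] as shares, 0 to 1, of the picture: columns of its width, rows of its height: a listed point, or the origin of a listed thing).
The state is a dict: "time_s": time; "q": joint angles; "qvel": joint speeds; "joint_efforts": joint torques, N m; "position": TCP position; "tool_rot": TCP orientation; "ft_force": force on the tool from outside, world axes, zero at the start; "wrist_torque": the same for the moment, N m; "grip_width": finger opening in m; "gripper_force": force on a finger pad.
Only numpy, scipy, OpenCV 4.12 (cv2) and the standard library are available. Lean on these libraries where they do the work, as an engineer would, in place of code of your own. Each camera call takes 0.05 s, during which the arm holds its last target. There are 200 camera calls.

## Working session

There is one attempt and no reset: what is moved stays moved. The work goes in short steps, Python scripts to look and compute and a tool call to move; the robot and the scene stay as the last step left them, time stands still between calls to the robot, and variables do not carry over. Pictures are saved under pics/ and viewed, at most 10 in all, crops included, and the job is handed in when it is done.

Besides the shell and the picture viewer there is one more tool, called by a JSON object that holds its "name" and its "arguments", one argument or row to a line. move_arm: Moves the arm, as the interface text tells. Its arguments: {"type":"object","properties":{"jaw":{"type":"array","items":{"type":"number"}},"dp":{"type":"array","items":{"type":"array","items":{"type":"number"}}},"turn":{"type":"array","items":{"type":"array","items":{"type":"number"}}},"force":{"type":"number"}},"required":["jaw","dp","turn"]}

```bash
mkdir -p pics; cat > h.py <<'E'
import numpy as np,cv2
from rig import observe,cams,ticket
def K(c):
    f=192/np.tan(np.radians(c["vertical_fov"])/2); return f
def cam2world(name,st=None):
    c=cams.calibration(name)
    if "view" in c: return c,np.linalg.inv(np.array(c["view"]))
    st=st or observe(); T=np.eye(4);T[:3,:3]=st["tool_rot"];T[:3,3]=st["position"]
    return c,T@np.array(c["tool_from_camera"])
def ray(name,uv,st=None):
    c,M=cam2world(name,st); f=K(c)
    m=np.array([[f,0,c["cx"]],[0,f,c["cy"]],[0,0,1]])
    p=cv2.undistortPoints(np.array([[uv]],float),m,np.array([c["k1"],0,0,0,0.]))[0,0]
    d=M[:3,:3]@np.array([p[0],-p[1],-1.]); return M[:3,3],d
def atz(name,uv,z,st=None):
    o,d=ray(name,uv,st); return o+d*(z-o[2])/d[2]
def proj(name,P,st=None):
    c,M=cam2world(name,st);f=K(c);q=np.linalg.inv(M)@np.append(P,1)
    s=np.array([q[0],-q[1]])/-q[2]; s=s*(1+c["k1"]*(s@s)); return s*f+[c["cx"],c["cy"]]
def save(name,fn):
    im,d=cams.get_image(name); cv2.imwrite("pics/"+fn,im[:,:,::-1]); return im,d
def px(l): return [round(l[0]*512,1),round(l[1]*384,1)]
E
python3 - <<'E'
from h import *
im,_=cams.get_image("scene"); im2,_=cams.get_image("side")
cv2.imwrite("pics/a.png",cv2.resize(np.vstack([im,im2])[:,:,::-1],(400,600)) if 0 else cv2.resize(np.hstack([im,im2])[:,:,::-1],(800,300)))
cv2.imwrite("pics/b.png",im[:,:,::-1])
for n in ["scene","side"]:
  for q,z in [("wrench",0),("handle",.007),("worm_top",.0185),("mouth",.007),("nut_foot",.02),("oilcan",0),("tube_stub",0),("bolt",0)]:
    print(n,q,[(round(r["p"],2),px(r["location"]),atz(n,px(r["location"]),z).round(3)) for r in cams.mark_of(n,q)[:3]])
E
```

```text
scene wrench [(0.95, [222.4, 138.0], array([ 0.182, -0.19 ,  0.   ])), (0.91, [306.0, 243.8], array([0.539, 0.287, 0.   ])), (0.64, [369.7, 324.8], array([0.699, 0.502, 0.   ]))]
scene handle [(0.96, [321.9, 221.7], array([0.45 , 0.293, 0.007])), (0.85, [397.5, 304.2], array([0.627, 0.54 , 0.007])), (0.79, [207.8, 146.5], array([ 0.264, -0.196,  0.007]))]
scene worm_top [(0.76, [312.4, 227.7], array([0.495, 0.285, 0.018])), (0.69, [383.3, 313.8], array([0.674, 0.52 , 0.018])), (0.68, [215.2, 139.2], array([ 0.228, -0.189,  0.018]))]
scene mouth [(0.95, [216.5, 134.9], array([ 0.183, -0.214,  0.007])), (0.74, [314.2, 244.6], array([0.539, 0.309, 0.007])), (0.58, [375.5, 325.4], array([0.701, 0.513, 0.007]))]
scene nut_foot [(0.65, [183.8, 221.8], array([ 0.631, -0.02 ,  0.02 ]))]
scene oilcan [(0.74, [135.5, 182.6], array([ 0.535, -0.28 ,  0.   ]))]
scene tube_stub [(0.49, [116.1, 203.4], array([ 0.64, -0.26,  0.  ]))]
scene bolt [(0.49, [274.0, 264.7], array([0.639, 0.249, 0.   ]))]
side wrench [(0.96, [210.6, 298.3], array([ 0.193, -0.178,  0.   ])), (0.91, [254.9, 102.6], array([0.
[... 243 characters left out ...]
 0.007]))]
side worm_top [(0.88, [248.0, 103.8], array([0.655, 0.5  , 0.018])), (0.6, [234.8, 151.8], array([0.496, 0.29 , 0.018]))]
side mouth [(0.97, [243.2, 148.8], array([0.534, 0.299, 0.007])), (0.83, [255.5, 103.0], array([0.689, 0.502, 0.007])), (0.55, [209.0, 302.9], array([ 0.182, -0.192,  0.007]))]
side nut_foot [(0.49, [310.7, 197.6], array([ 0.627, -0.012,  0.02 ])), (0.43, [242.4, 150.6], array([0.522, 0.281, 0.02 ]))]
side oilcan [(0.56, [329.6, 277.9], array([ 0.531, -0.28 ,  0.   ]))]
side tube_stub [(0.73, [357.1, 260.9], array([ 0.635, -0.271,  0.   ]))]
side bolt [(0.48, [276.3, 145.0], array([0.653, 0.266, 0.   ])), (0.19, [328.9, 278.4], array([ 0.528, -0.281,  0.   ]))]
```

View pics/b.png

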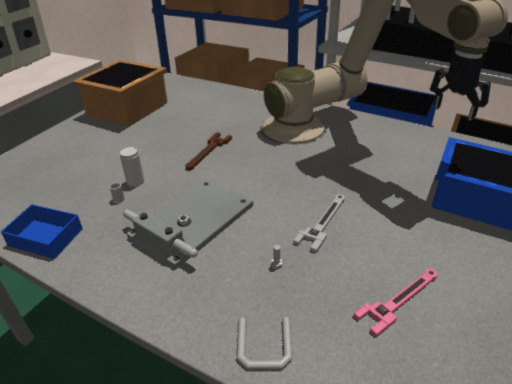

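The scene shows three wrench-like things: the steel-grey one at (320,222), a brown one at (210,150) and a pink one at (398,302). By the description I choose the grey one. The nut is on the plate at (184,220).

```bash
python3 - <<'E'
from h import *
s=observe(); print(s["position"],np.round(s["tool_rot"],3),s["ft_force"],s["time_s"])
c=cams.calibration("wrist"); print(c)
R=np.array(s["tool_rot"]); print("to (0.46,0.30,0.231)", (R.T@(np.array([.46,.30,.231])-s["position"])*100).round(2))
im,_=cams.get_image("scene"); cv2.imwrite("pics/c.png",cv2.resize(im[185:255,280:360,::-1],None,fx=6,fy=6,interpolation=cv2.INTER_CUBIC))
E
```

```text
[0.14873176 0.52948197 0.23133188] [[-0.963  0.27   0.   ]
 [ 0.27   0.963 -0.   ]
 [-0.    -0.    -1.   ]] [-0.21605481  0.68926779  0.27617163] 0.9
{'vertical_fov': 58.53643850334412, 'cx': 257.22080754329113, 'cy': 188.1500755453227, 'k1': 0.003707003499434701, 'tool_from_camera': array([[-4.68625224e-05,  9.56628176e-01,  2.91311741e-01,
         7.48219092e-02],
       [ 9.99999988e-01,  1.26411675e-06,  1.56716073e-04,
        -4.77634802e-04],
       [ 1.49550759e-04,  2.91311745e-01, -9.56628164e-01,
        -1.43295814e-01],
       [ 0.00000000e+00,  0.00000000e+00,  0.00000000e+00,
         1.00000000e+00]])}
to (0.46,0.30,0.231) [-3.617e+01 -1.368e+01  3.000e-02]
```

View pics/c.png

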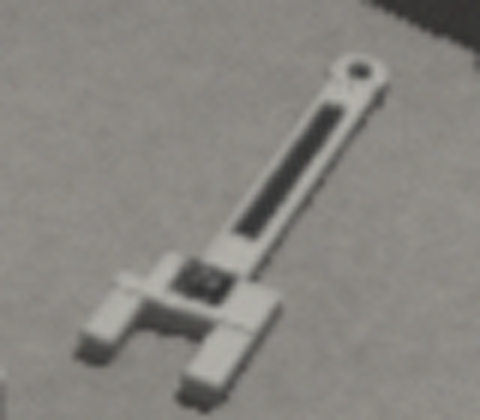

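The crop shows the plain grey steel wrench: its mouth points to the lower left and away from the robot, the worm is dark at (205,280) and the handle runs to (360,70). I'm flying over it.

{"name": "move_arm", "arguments": {
  "jaw": [8.5,8.5,8.5,8.5,8.5,8.5,8.5,8.5,8.5,8.5,8.5,8.5],
  "dp": [
    [-3.6,-1.35,0],
    [-3.6,-1.35,0],
    [-3.6,-1.35,0],
    [-3.6,-1.35,0],
    [-3.6,-1.35,0],
    [-3.6,-1.35,0],
    [-3.6,-1.35,0],
    [-3.6,-1.35,0],
    [-3.6,-1.35,0],
    [-3.6,-1.35,0],
    [0,0,0],
    [0,0,0]
  ],
  "turn": [
    [0,0,0],
    [0,0,0],
    [0,0,0],
    [0,0,0],
    [0,0,0],
    [0,0,0],
    [0,0,0],
    [0,0,-0.09],
    [0,0,-0.09],
    [0,0,-0.09],
    [0,0,0],
    [0,0,0]
  ]
}}

```text
time_s: 1.95
position: [0.4655, 0.3099, 0.2308]
tool_rot: [[-1.0, 0.007, -0.001], [0.007, 1.0, -0.0], [0.001, -0.0, -1.0]]
ft_force: [-0.1, 0.2, 0.6]
grip_width: 0.0844
gripper_force: 0.0
```

```bash
python3 - <<'E'
from h import *
s=observe(); print(s["position"],np.round(s["tool_rot"],3),s["time_s"])
im,d=save("wrist","d.png")
for q,z in [("wrench",0),("handle",.007),("worm_top",.0185),("mouth",.007)]:
    print(q,[(round(r["p"],2),px(r["location"]),atz("wrist",px(r["location"]),z,s).round(4)) for r in cams.mark_of("wrist",q)[:3]])
m=cams.outline_of("wrist","wrench")[0]
ys,xs=np.nonzero(m["mask"]); P=np.array([atz("wrist",(x,y),.013,s)[:2] for x,y in zip(xs[::3],ys[::3])])
h=P[(P[:,0]>P[:,0].min()+.03)&(P[:,0]<P[:,0].min()+.15)]
vx,vy,x0,y0=cv2.fitLine(h.astype(np.float32),cv2.DIST_HUBER,0,.01,.01).ravel()
print("line",x0,y0,np.degrees(np.arctan2(vy,vx)),P.min(0),P.max(0),m["p"],len(xs))
E
```

```text
[0.46553922 0.30994039 0.23078944] [[-1.     0.007 -0.001]
 [ 0.007  1.    -0.   ]
 [ 0.001 -0.    -1.   ]] 1.95
wrench [(0.75, [243.3, 216.9], array([0.5394, 0.2927, 0.    ]))]
handle [(0.85, [243.1, 145.2], array([0.4537, 0.2944, 0.007 ])), (0.62, [445.1, 277.1], array([0.6167, 0.5366, 0.007 ]))]
worm_top [(0.8, [242.8, 195.8], array([0.5073, 0.2935, 0.0185]))]
mouth []
line 0.57903415 0.5502814 -25.166437 [0.49297906 0.51185402] [0.64749848 0.59187163] 0.93 3174
```

View pics/d.png

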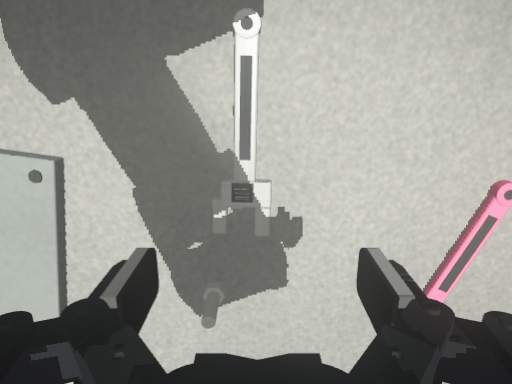

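The wrist view shows the grey wrench: boss at (247,22), handle centre line about column 245.5, worm at (242,192), fixed jaw at (262,215) and moving jaw at (219,217). The bolt is at (212,305). The outline call returned the pink wrench, so I'm fitting by hand from these pixels.

```bash
python3 - <<'E'
from h import *
s=observe()
im,_=cams.get_image("wrist")
hsv=cv2.cvtColor(im,cv2.COLOR_RGB2GRAY).astype(float)
# slot/handle edges by row
pts=[]
for r in range(60,155,8):
    seg=hsv[r,225:270]; print(r,seg.astype(int)[::2].tolist()) if r in(60,148) else 0
    dk=np.nonzero(seg[8:34]<110)[0]+233; pts.append((dk.mean(),r)) if len(dk) else 0
print(np.round(pts,1).tolist())
P=np.array([atz("wrist",p,.012,s)[:2] for p in pts],np.float32)
vx,vy,x0,y0=cv2.fitLine(P,cv2.DIST_HUBER,0,.01,.01).ravel(); print("slot",x0,y0,np.degrees(np.arctan2(vy,vx)))
print("boss",atz("wrist",(246.5,22.5),.013,s),"worm",atz("wrist",(242,192),.0185,s))
print("fixedjaw face/tip",atz("wrist",(256,225),.014,s),"movjaw face",atz("wrist",(226,225),.014,s))
for q in ["wrench","nut_foot"]:
  print([ (r["p"],px(r["location"])) for r in cams.mark_of("scene",q)[:1]])
E
```

```text
60 [194, 195, 190, 188, 156, 240, 245, 150, 125, 123, 121, 126, 123, 243, 252, 228, 171, 197, 196, 202, 205, 200, 198]
148 [189, 182, 190, 182, 212, 229, 212, 119, 119, 117, 119, 115, 223, 239, 210, 193, 191, 197, 204, 197, 191, 193, 195]
[]Traceback (most recent call last):
  File "<stdin>", line 12, in <module>
cv2.error: OpenCV(4.12.0) /io/opencv/modules/imgproc/src/linefit.cpp:618: error: (-215:Assertion failed) npoints2 >= 0 || npoints3 >= 0 in function 'fitLine'
```

```bash
python3 - <<'E'
from h import *
s=observe()
im,_=cams.get_image("wrist")
g=cv2.cvtColor(im,cv2.COLOR_RGB2GRAY).astype(float)
pts=[]
for r in range(60,155,4):
    dk=np.nonzero(g[r,233:259]<140)[0]+233; pts.append((dk.mean(),r)) if len(dk) else 0
P=np.array([atz("wrist",p,.012,s)[:2] for p in pts],np.float32)
vx,vy,x0,y0=cv2.fitLine(P,cv2.DIST_HUBER,0,.01,.01).ravel(); print("slot",x0,y0,np.degrees(np.arctan(vy/vx)))
print("boss",atz("wrist",(246.5,22.5),.013,s),"worm",atz("wrist",(242,192),.0185,s))
print("fixedjaw face/tip",atz("wrist",(256,225),.014,s),"movjaw face",atz("wrist",(226,225),.014,s))
E
```

```text
slot 0.4111527 0.29737338 -1.8498248
boss [0.33227774 0.30131745 0.013     ] worm [0.50151083 0.29456949 0.0185    ]
fixedjaw face/tip [0.5423886  0.30968028 0.014     ] movjaw face [0.5422952  0.27552825 0.014     ]
```

{"name": "move_arm", "arguments": {
  "jaw": [6,6,6,6,6,6,6,6,6,6],
  "dp": [
    [1.24,-1.41,0],
    [0,0,3.5],
    [0,0,3.5],
    [0,0,3.5],
    [0,0,3.5],
    [0,0,3.5],
    [0,0,3],
    [0,0,1.5],
    [0,0,0.7],
    [0,0,0]
  ],
  "turn": [
    [0,0,0.025],
    [0,0,0],
    [0,0,0],
    [0,0,0],
    [0,0,0],
    [0,0,0],
    [0,0,0],
    [0,0,0],
    [0,0,0],
    [0,0,0]
  ]
}}

```text
time_s: 3.18
position: [0.4512, 0.2969, 0.0033]
tool_rot: [[-1.0, 0.028, -0.002], [0.028, 1.0, -0.001], [0.002, -0.001, -1.0]]
ft_force: [-1.0, -0.6, 0.7]
grip_width: 0.0598
gripper_force: 0.0
```

{"name": "move_arm", "arguments": {
  "jaw": [0,0,0,0,0,0],
  "dp": [
    [0,0,0],
    [0,0,0],
    [0,0,0],
    [0,0,0],
    [0,0,0],
    [0,0,0]
  ],
  "turn": [
    [0,0,0],
    [0,0,0],
    [0,0,0],
    [0,0,0],
    [0,0,0],
    [0,0,0]
  ],
  "force": 60
}}

```text
time_s: 3.68
position: [0.4524, 0.2972, 0.0059]
tool_rot: [[-1.0, 0.029, 0.002], [0.029, 1.0, 0.001], [-0.002, 0.001, -1.0]]
ft_force: [-0.6, -1.4, 6.3]
grip_width: 0.0221
gripper_force: 59.1
```

{"name": "move_arm", "arguments": {
  "jaw": [0,0,0,0,0,0,0,0,0,0],
  "dp": [
    [0,0,-1.5],
    [0,0,-3.5],
    [0,0,-3.5],
    [0,0,-3.5],
    [-1,-3.5,-2],
    [-1,-3.5,0],
    [-1,-3.5,0],
    [-1.2,-3.5,0],
    [-1.2,-3.3,0],
    [0,-3.3,0]
  ],
  "turn": [
    [0,0,0],
    [0,0,0],
    [0,0,0],
    [0,0,0],
    [0,0,0],
    [0,0,0],
    [0,0,0],
    [0,0,0],
    [0,0,0],
    [0,0,0]
  ]
}}

```text
time_s: 4.52
position: [0.5011, 0.0874, 0.1447]
tool_rot: [[-1.0, 0.029, 0.002], [0.029, 1.0, -0.0], [-0.002, -0.0, -1.0]]
ft_force: [1.2, -0.6, -5.7]
grip_width: 0.0216
gripper_force: 60.7
```

{"name": "move_arm", "arguments": {
  "jaw": [0,0,0],
  "dp": [
    [0,0,0],
    [0,0,0],
    [0,0,0]
  ],
  "turn": [
    [0,0,0],
    [0,0,0],
    [0,0,0]
  ]
}}

```text
time_s: 4.77
position: [0.4995, 0.0896, 0.1444]
tool_rot: [[-1.0, 0.029, -0.0], [0.029, 1.0, 0.0], [0.0, 0.0, -1.0]]
ft_force: [-0.2, 0.4, -5.3]
grip_width: 0.0219
gripper_force: 60.9
```

```bash
python3 - <<'E'
from h import *
s=observe(); print(s["position"],np.round(s["tool_rot"],3),s["time_s"],s["grip_width"])
im,d=save("wrist","e.png")
for q,z in [("nut_foot",.02),("nut",.02)]:
    print(q,[(round(r["p"],2),px(r["location"]),atz("wrist",px(r["location"]),z,s).round(4)) for r in cams.mark_of("wrist",q)[:3]])
for q in ["wrench","worm_top","mouth"]:
    print(q,[(round(r["p"],2),px(r["location"])) for r in cams.mark_of("wrist",q)[:2]])
o=cams.outline_of("wrist","nut")
for r in o[:2]:
    ys,xs=np.nonzero(r["mask"]); print(r["p"],xs.min(),xs.max(),ys.min(),ys.max())
if o:
    b=o[0]["box"]; x,y=int(b[0]*512),int(b[1]*384); x0,y0=max(x-45,0),max(y-45,0)
    print(x0,y0)
    a=cv2.resize(im[y0:y0+90,x0:x0+90,::-1],(384,384),interpolation=cv2.INTER_CUBIC); cv2.imwrite("pics/e2.png",cv2.resize(np.hstack([im[:,:,::-1],a]),(798,342)))
E
```

```text
[0.49945324 0.0896371  0.1444333 ] [[-1.     0.029 -0.   ]
 [ 0.029  1.     0.   ]
 [ 0.     0.    -1.   ]] 4.7667 0.02193213265416026
nut_foot []Traceback (most recent call last):
  File "<stdin>", line 5, in <module>
ValueError: it knows: bolt, handle, mouth, nut_foot, oilcan, tube_stub, worm_top, wrench
```

View pics/e.png

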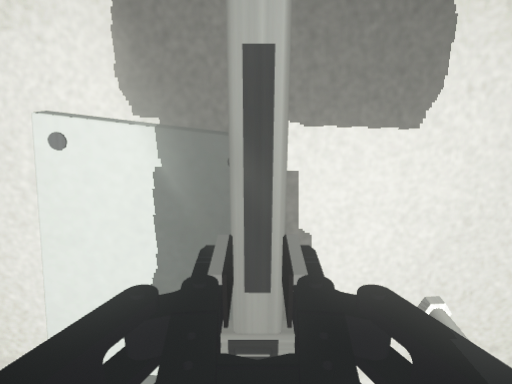

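The nut isn't visible here. The held wrench and fingers fill the lower middle, and only the robot-side part of the plate shows (corner hole at (57,141)). I'll compute a better viewpoint.

```bash
python3 - <<'E'
from h import *
s=dict(observe())
for p in [(.58,.09,.2),(.62,.09,.2),(.6,.08,.24),(.55,.08,.24),(.62,.08,.16),(.65,.07,.2)]:
    s["position"]=np.array(p); print(p,proj("wrist",np.array([.631,-.017,.02]),s).round(),proj("wrist",np.array([.69,-.017,.07]),s).round())
E
```

```text
(0.58, 0.09, 0.2) [153. 217.] [145. 297.]
(0.62, 0.09, 0.2) [148. 179.] [139. 258.]
(0.6, 0.08, 0.24) [171. 186.] [165. 256.]
(0.55, 0.08, 0.24) [175. 228.] [170. 299.]
(0.62, 0.08, 0.16) [146. 191.] [135. 282.]
(0.65, 0.07, 0.2) [166. 148.] [158. 226.]
```

{"name": "move_arm", "arguments": {
  "jaw": [0,0,0,0,0,0],
  "dp": [
    [-3.5,0,-1],
    [-3.5,0,-1],
    [-3,0,0],
    [0,0,0],
    [0,0,0],
    [0,0,0]
  ],
  "turn": [
    [0,0,0],
    [0,0,0],
    [0,0,0],
    [0,0,0],
    [0,0,0],
    [0,0,0]
  ]
}}

```text
time_s: 5.37
position: [0.599, 0.0876, 0.1637]
tool_rot: [[-1.0, 0.027, -0.002], [0.027, 1.0, 0.0], [0.002, 0.0, -1.0]]
ft_force: [-0.5, -0.6, -4.8]
grip_width: 0.0216
gripper_force: 61.0
```

```bash
python3 - <<'E'
from h import *
s=observe(); print(s["position"],np.round(s["tool_rot"],3),s["time_s"],s["grip_width"])
im,d=save("wrist","f.png")
r=cams.mark_of("wrist","nut_foot"); print([(x["p"],px(x["location"]),atz("wrist",px(x["location"]),.02,s).round(4)) for x in r[:2]])
c=px(r[0]["location"]) if r else proj("wrist",np.array([.631,-.017,.02]),s)
x0,y0=int(c[0])-40,int(c[1])-40; print(x0,y0)
o=cams.outline_of("wrist","nut_foot") if 0 else []
a=cv2.resize(im[y0:y0+80,x0:x0+80,::-1],(400,400),interpolation=cv2.INTER_CUBIC)
cv2.imwrite("pics/f2.png",np.hstack([cv2.resize(im[:,:,::-1],(400,300)),a[:300]]) if 0 else np.hstack([np.vstack([cv2.resize(im[:,:,::-1],(400,300)),np.zeros((100,400,3),np.uint8)]),a]))
E
```

```text
[0.59900757 0.08758907 0.1637029 ] [[-1.     0.027 -0.002]
 [ 0.027  1.     0.   ]
 [ 0.002  0.    -1.   ]] 5.3667 0.021576014550614864
[(0.68, [135.9, 210.4], array([ 0.629 , -0.0219,  0.02  ]))]
95 170
```

View pics/f2.png

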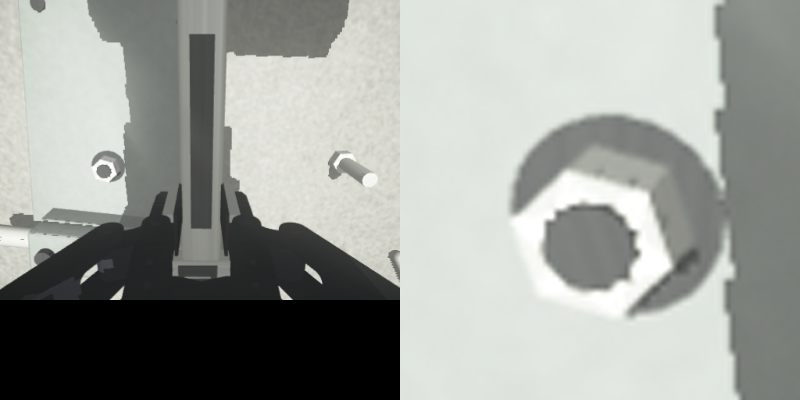

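The nut shows at full-picture pixel (135,212): a hexagon with bright top face, on a grey washer. The bolt is at (440,205), well clear. I'm fitting the top-face corners at z = 0.034.

```bash
python3 - <<'E'
from h import *
from scipy.optimize import least_squares
s=observe()
C=np.array([(112,215),(163,170),(237,185),(270,250),(228,318),(140,297)])/5.+[95,170]
P=np.array([atz("wrist",c-.4,.034,s)[:2] for c in C])
a=np.radians(60)*np.arange(6); Rr=.012/np.cos(np.pi/6)
best=None
for sg in (1,-1):
  for t0 in np.radians(range(0,60,10)):
   for k in range(6):
    f=lambda v:(P-np.c_[v[0]+Rr*np.cos(v[2]+sg*(a+k*np.pi/3)),v[1]+Rr*np.sin(v[2]+sg*(a+k*np.pi/3))]).ravel()
    r=least_squares(f,[*P.mean(0),t0])
    if best is None or r.cost<best.cost: best=r
yaw=np.degrees(best.x[2])%60; yaw=yaw-60 if yaw>30 else yaw
print("nut",best.x[:2],"corner yaw",yaw,"rms",np.sqrt(2*best.cost/6),P.mean(0))
# predicted vs image wrench pose: tool frame geometry
g=cv2.cvtColor(cams.get_image("wrist")[0],cv2.COLOR_RGB2GRAY)
for r in (60,120,180,230): print(r,[(i,int(g[r,i])) for i in range(222,300,3)])
E
```

```text
nut [ 0.63044684 -0.02043415] corner yaw 15.359426281810734 rms 0.0011438716955702712 [ 0.63044684 -0.02043415]
60 [(222, 118), (225, 118), (228, 128), (231, 144), (234, 149), (237, 151), (240, 152), (243, 74), (246, 72), (249, 74), (252, 74), (255, 72), (258, 72), (261, 73), (264, 75), (267, 73), (270, 74), (273, 74), (276, 158), (279, 159), (282, 162), (285, 147), (288, 131), (291, 123), (294, 123), (297, 122)]
120 [(222, 119), (225, 119), (228, 120), (231, 138), (234, 148), (237, 150), (240, 150), (243, 87), (246, 73), (249, 72), (252, 73), (255, 72), (258, 72), (261, 72), (264, 74), (267, 74), (270, 73), (273, 95), (276, 158), (279, 160), (282, 156), (285, 141), (288, 176), (291, 225), (294, 229), (297, 230)]
180 [(222, 119), (225, 120), (228, 119), (231, 133), (234, 142), (237, 144), (240, 145), (243, 117), (246, 80), (249, 80), (252, 81), (255, 79), (258, 77), (261, 77), (264, 79), (267, 77), (270, 74), (273, 152), (276, 154), (279, 157), (282, 144), (285, 134), (288, 122), (291, 124), (294, 123), (297, 223)]
230 [(222, 118), (225, 118), (228, 118), (231, 125), (234, 138), (237, 142), (240, 143), (243, 129), (246, 72), (249, 73), (252, 73), (255, 72), (258, 71), (261, 72), (264, 73), (267, 73), (270, 72), (273, 146), (276, 150), (279, 148), (282, 140), (285, 124), (288, 122), (291, 123), (294, 123), (297, 121)]
```

{"name": "move_arm", "arguments": {
  "jaw": [0,0,0,0,0,0,0,0,0,0,0,0],
  "dp": [
    [1.2,-3.24,0],
    [1.2,-3.24,0],
    [1.2,-3.24,0],
    [1.2,-3.24,0],
    [0,0,0],
    [0,0,0],
    [0,0,0],
    [0,0,3.5],
    [0,0,3.5],
    [0,0,3],
    [0,0,0],
    [0,0,0]
  ],
  "turn": [
    [0,0,0],
    [0,0,0],
    [0,0,0],
    [0,0,0],
    [0,0,-0.099],
    [0,0,-0.099],
    [0,0,-0.098],
    [0,0,0],
    [0,0,0],
    [0,0,0],
    [0,0,0],
    [0,0,0]
  ]
}}

```text
time_s: 6.52
position: [0.5476, -0.0413, 0.0643]
tool_rot: [[-0.964, -0.264, -0.002], [-0.264, 0.964, 0.001], [0.002, 0.001, -1.0]]
ft_force: [-0.0, 0.1, -4.8]
grip_width: 0.0217
gripper_force: 61.4
```

```bash
cat >> h.py <<'E'
NUT=np.array([.630,-.021])
def wr(s,off=.0857,dz=.0059):
    R=np.array(s["tool_rot"]); o=np.array(s["position"])-off*R[:,0]+dz*R[:,2]; return o,R
E
python3 - <<'E'
from h import *
s=observe(); o,R=wr(s); print(o,np.degrees(np.arctan2(-R[1,0],-R[0,0])),s["position"],s["time_s"])
W=np.c_[-R[:,0],R[:,1],-R[:,2]]; print("nut in wrench mm",(W.T@(np.append(NUT,.02)-o)*1000).round(1))
im,_=cams.get_image("scene");im2,_=cams.get_image("side")
a=[]
for n,i in(("scene",im),("side",im2)):
    c=proj(n,np.append(NUT,.034)).astype(int); i=i.copy()
    a.append(cv2.resize(i[c[1]-40:c[1]+40,c[0]-40:c[0]+40,::-1],(400,400),interpolation=cv2.INTER_CUBIC))
cv2.imwrite("pics/g.png",np.hstack(a))
E
```

```text
[ 0.63023165 -0.01868593  0.05828286] 15.318386654193741 [ 0.54758838 -0.04132978  0.0643365 ] 6.5167
nut in wrench mm [ -0.8  -2.2 -38.3]
```

View pics/g.png

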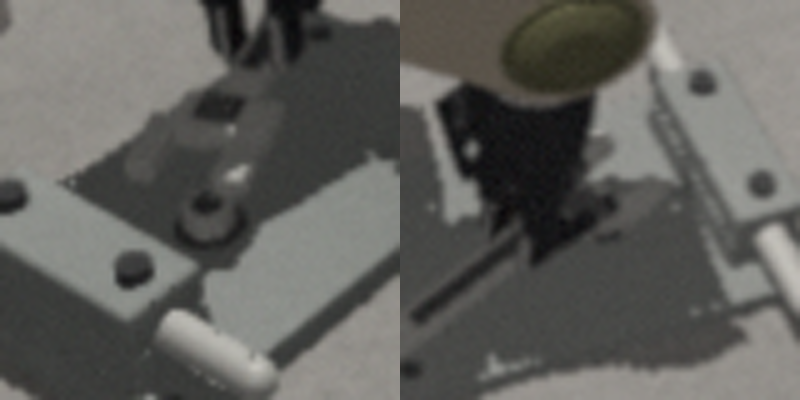

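The scene crop shows the wrench held above the nut: jaw tips at about (143,172) and (232,178), nut top at (208,205). I'm checking these against the prediction.

```bash
python3 - <<'E'
from h import *
s=observe(); o,R=wr(s); W=np.c_[-R[:,0],R[:,1],-R[:,2]]
c=proj("scene",np.append(NUT,.034)).astype(int)
f=lambda P:((proj("scene",P)-c+40)*5).round()
for n,p in [("fix tip",(17,21,14)),("mov tip",(15,-27,14)),("worm",(-36,-2,18.5)),("origin",(0,0,0))]: print(n,f(o+W@np.array(p)/1000))
print("nut top",f(np.append(NUT,.034)),"stud",f(np.append(NUT,.036)))
E
```

```text
fix tip [221. 170.]
mov tip [134. 154.]
worm [216.  94.]
origin [198. 165.]
nut top [204. 202.] stud [204. 199.]
```

{"name": "move_arm", "arguments": {
  "jaw": [0,0,0,0,0,0,0],
  "dp": [
    [0.15,0.1,0],
    [0,0,1],
    [0,0,1],
    [0,0,0.8],
    [0,0,0.5],
    [0,0,0.3],
    [0,0,0.1]
  ],
  "turn": [
    [0,0,0],
    [0,0,0],
    [0,0,0],
    [0,0,0],
    [0,0,0],
    [0,0,0],
    [0,0,0]
  ]
}}

```text
time_s: 7.2
position: [0.5462, -0.041, 0.0265]
tool_rot: [[-0.964, -0.264, -0.001], [-0.264, 0.964, 0.0], [0.001, 0.001, -1.0]]
ft_force: [0.5, -0.9, -5.1]
grip_width: 0.0219
gripper_force: 61.4
```

{"name": "move_arm", "arguments": {
  "jaw": [0,0,4,5,6,6,6,6,6,6,6,6],
  "dp": [
    [0,0,0.1],
    [0,0,0],
    [0,0,0],
    [0,0,0],
    [0,0,-1],
    [0,0,-3.5],
    [0,0,-3.5],
    [0,0,-3.5],
    [0,0,-3.5],
    [0,0,-3.5],
    [0,0,0],
    [0,0,0]
  ],
  "turn": [
    [0,0,0],
    [0,0,0],
    [0,0,0],
    [0,0,0],
    [0,0,0],
    [0,0,0],
    [0,0,0],
    [0,0,0],
    [0,0,0],
    [0,0,0],
    [0,0,0],
    [0,0,0]
  ]
}}

```text
time_s: 8.2
position: [0.547, -0.0411, 0.2143]
tool_rot: [[-0.964, -0.264, 0.006], [-0.264, 0.964, -0.002], [-0.005, -0.003, -1.0]]
ft_force: [-0.5, -0.3, 0.2]
grip_width: 0.0603
gripper_force: 0.0
```

```bash
python3 - <<'E'
from h import *
s=observe(); print(s["position"],np.round(s["tool_rot"],3),s["time_s"],s["ft_force"])
im,d=save("wrist","i.png")
for q,z in [("worm_top",.0385),("nut_foot",.02),("wrench",.02)]:
    print(q,[(round(r["p"],2),px(r["location"]),atz("wrist",px(r["location"]),z,s).round(4)) for r in cams.mark_of("wrist",q)[:2]])
c=proj("wrist",np.append(NUT,.034),s).astype(int); x0,y0=c[0]-60,c[1]-75; print(x0,y0)
cv2.imwrite("pics/i2.png",cv2.resize(im[y0:y0+120,x0:x0+120,::-1],(600,600),interpolation=cv2.INTER_CUBIC))
E
```

```text
[ 0.5469924  -0.04111445  0.21427187] [[-0.964 -0.264  0.006]
 [-0.264  0.964 -0.002]
 [-0.005 -0.003 -1.   ]] 8.2 [-0.54064888 -0.33807338  0.15942996]
worm_top [(0.61, [256.9, 217.4], array([ 0.5991, -0.0279,  0.0385]))]
nut_foot [(0.97, [257.6, 239.1], array([ 0.6304, -0.0186,  0.02  ])), (0.34, [257.5, 218.1], array([ 0.6069, -0.0252,  0.02  ]))]
wrench [(0.87, [256.0, 238.2], array([ 0.6299, -0.0206,  0.02  ])), (0.46, [254.6, 238.4], array([ 0.6305, -0.022 ,  0.02  ]))]
195 169
```

View pics/i2.png

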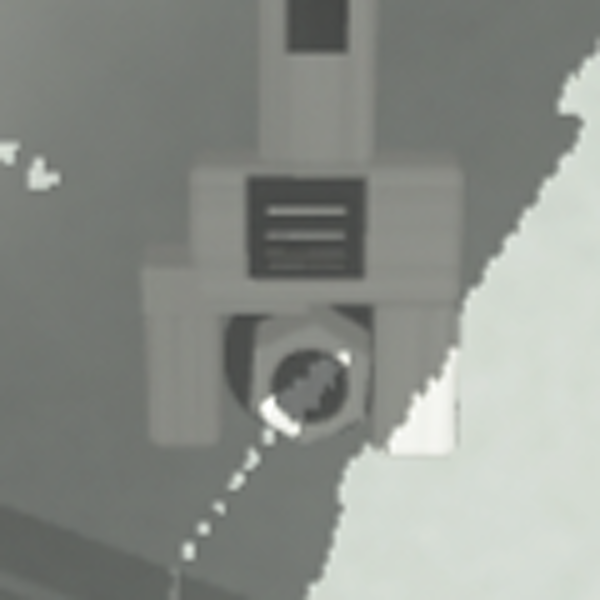

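The crop shows the nut well inside the mouth with its flats parallel to the jaws. The fixed jaw is on the right, close to the nut, the gap is on the moving-jaw side, and the worm is at crop (306,228). Next I'll close the fingers and move over the worm.

{"name": "move_arm", "arguments": {
  "jaw": [0,0,0,0,0,0,0,0,0],
  "dp": [
    [-2.1,-0.1,0],
    [-2,0,0],
    [0,0,3.5],
    [0,0,3.5],
    [0,0,3.5],
    [0,0,3.5],
    [0,0,2.5],
    [0,0,0],
    [0,0,0]
  ],
  "turn": [
    [0,0,0],
    [0,0,0],
    [0,0,0],
    [0,0,0],
    [0,0,0],
    [0,0,0],
    [0,0,0],
    [0,0,0],
    [0,0,0]
  ]
}}

```text
time_s: 9.15
position: [0.5856, -0.031, 0.0453]
tool_rot: [[-0.965, -0.264, -0.003], [-0.264, 0.965, 0.001], [0.003, 0.002, -1.0]]
ft_force: [0.0, 0.1, 0.8]
grip_width: -0.0002
gripper_force: 0.0
```

{"name": "move_arm", "arguments": {
  "jaw": [0,0,0,0],
  "dp": [
    [-0.2,0,0.5],
    [0,0,0.3],
    [0,0,0.15],
    [0,0,0]
  ],
  "turn": [
    [0,0,0],
    [0,0,0],
    [0,0,0],
    [0,0,0]
  ]
}}

```text
time_s: 9.48
position: [0.5889, -0.0308, 0.0382]
tool_rot: [[-0.964, -0.264, 0.003], [-0.264, 0.964, -0.001], [-0.002, -0.001, -1.0]]
ft_force: [-1.4, 0.1, 4.0]
grip_width: 0.0003
gripper_force: 1.8
```

{"name": "move_arm", "arguments": {
  "jaw": [0,0,0,0,0,0,0,0],
  "dp": [
    [0,0,0.15],
    [-0.2,0,0],
    [-0.2,0,0],
    [-0.2,0,0],
    [-0.2,0,0],
    [-0.2,0,0],
    [-0.2,0,0],
    [-0.2,0,0]
  ],
  "turn": [
    [0,0,0],
    [0,0,0],
    [0,0,0],
    [0,0,0],
    [0,0,0],
    [0,0,0],
    [0,0,0],
    [0,0,0]
  ]
}}

```text
time_s: 10.15
position: [0.6025, -0.0271, 0.0382]
tool_rot: [[-0.964, -0.264, 0.003], [-0.264, 0.964, -0.001], [-0.003, -0.002, -1.0]]
ft_force: [-4.6, -0.4, 15.0]
grip_width: 0.0003
gripper_force: 7.7
```

{"name": "move_arm", "arguments": {
  "jaw": [0,0,0,0,0,0,0,0,0,0,0,0],
  "dp": [
    [0,0,-0.8],
    [0.8,0,0],
    [0.8,0,0],
    [0,0,0.5],
    [0,0,0.2],
    [-0.2,0,0],
    [-0.2,0,0],
    [-0.2,0,0],
    [-0.2,0,0],
    [-0.25,0,0],
    [-0.25,0,0],
    [-0.25,0,0]
  ],
  "turn": [
    [0,0,0],
    [0,0,0],
    [0,0,0],
    [0,0,0],
    [0,0,0],
    [0,0,0],
    [0,0,0],
    [0,0,0],
    [0,0,0],
    [0,0,0],
    [0,0,0],
    [0,0,0]
  ]
}}

```text
time_s: 11.15
position: [0.6017, -0.027, 0.0381]
tool_rot: [[-0.964, -0.264, 0.002], [-0.264, 0.964, -0.0], [-0.002, -0.001, -1.0]]
ft_force: [-5.9, 1.6, 18.7]
grip_width: 0.0003
gripper_force: 9.7
```

{"name": "move_arm", "arguments": {
  "jaw": [0,0,0,0,0,0,0,0,0,0,0,0],
  "dp": [
    [0,0,-0.8],
    [0.8,0,0],
    [0.8,0,0],
    [0,0,0.4],
    [0,0,0.2],
    [-0.2,0,0],
    [-0.2,0,0],
    [-0.2,0,0],
    [-0.2,0,0],
    [-0.25,0,0],
    [-0.25,0,0],
    [-0.25,0,0]
  ],
  "turn": [
    [0,0,0],
    [0,0,0],
    [0,0,0],
    [0,0,0],
    [0,0,0],
    [0,0,0],
    [0,0,0],
    [0,0,0],
    [0,0,0],
    [0,0,0],
    [0,0,0],
    [0,0,0]
  ]
}}

```text
time_s: 12.15
position: [0.6007, -0.0271, 0.0384]
tool_rot: [[-0.964, -0.264, -0.001], [-0.264, 0.964, -0.0], [0.001, 0.0, -1.0]]
ft_force: [-3.1, -0.4, 5.0]
grip_width: -0.0001
gripper_force: 2.6
```

{"name": "move_arm", "arguments": {
  "jaw": [0,0,0,0,0,0,0,0,0,0,0,0],
  "dp": [
    [0,0,-0.8],
    [0.7,0,0],
    [0.8,0,0],
    [0,0,0.6],
    [0,0,0.27],
    [-0.2,0,0],
    [-0.2,0,0],
    [-0.2,0,0],
    [-0.2,0,0],
    [-0.25,0,0],
    [-0.25,0,0],
    [-0.25,0,0]
  ],
  "turn": [
    [0,0,0],
    [0,0,0],
    [0,0,0],
    [0,0,0],
    [0,0,0],
    [0,0,0],
    [0,0,0],
    [0,0,0],
    [0,0,0],
    [0,0,0],
    [0,0,0],
    [0,0,0]
  ]
}}

```text
time_s: 13.15
position: [0.6012, -0.0271, 0.0383]
tool_rot: [[-0.964, -0.264, -0.0], [-0.264, 0.964, -0.0], [0.0, -0.0, -1.0]]
ft_force: [-3.7, 1.3, 10.1]
grip_width: -0.0001
gripper_force: 5.1
```

{"name": "move_arm", "arguments": {
  "jaw": [0,0,0,0,0,0,0,0,0,0,0,0],
  "dp": [
    [0,0,-0.8],
    [0.8,0,0],
    [0.8,0,0],
    [0,0,0.6],
    [0,0,0.2],
    [-0.2,0,0],
    [-0.2,0,0],
    [-0.2,0,0],
    [-0.2,0,0],
    [-0.25,0,0],
    [-0.25,0,0],
    [-0.25,0,0]
  ],
  "turn": [
    [0,0,0],
    [0,0,0],
    [0,0,0],
    [0,0,0],
    [0,0,0],
    [0,0,0],
    [0,0,0],
    [0,0,0],
    [0,0,0],
    [0,0,0],
    [0,0,0],
    [0,0,0]
  ]
}}

```text
time_s: 14.15
position: [0.6007, -0.0277, 0.0383]
tool_rot: [[-0.964, -0.264, -0.0], [-0.264, 0.964, -0.001], [0.001, -0.001, -1.0]]
ft_force: [-5.5, -2.8, 9.6]
grip_width: 0.0001
gripper_force: 5.1
```

{"name": "move_arm", "arguments": {
  "jaw": [0,0,0,6,6,6,6,6,6],
  "dp": [
    [0,0,-1.5],
    [0,0,-4],
    [0,0,-4],
    [1,0,-4],
    [2,0,-4],
    [2,0,0],
    [0,0,0],
    [0,0,0],
    [0,0,0]
  ],
  "turn": [
    [0,0,0],
    [0,0,0],
    [0,0,0],
    [0,0,0],
    [0,0,0],
    [0,0,0],
    [0,0,0],
    [0,0,0],
    [0,0,0]
  ]
}}

```text
time_s: 14.9
position: [0.554, -0.0399, 0.209]
tool_rot: [[-0.965, -0.264, -0.001], [-0.264, 0.965, 0.001], [0.001, 0.001, -1.0]]
ft_force: [-0.5, 1.3, 0.3]
grip_width: 0.0601
gripper_force: 0.0
```

```bash
python3 - <<'E'
from h import *
s=observe(); print(s["position"],s["time_s"])
im,d=save("wrist","j.png")
c=proj("wrist",np.append(NUT,.034),s).astype(int); x0,y0=c[0]-60,c[1]-75; print(x0,y0)
cv2.imwrite("pics/j2.png",cv2.resize(im[y0:y0+120,x0:x0+120,::-1],(600,600),interpolation=cv2.INTER_CUBIC))
E
```

```text
[ 0.554035   -0.03992797  0.20896762] 14.9
195 166
```

View pics/j2.png

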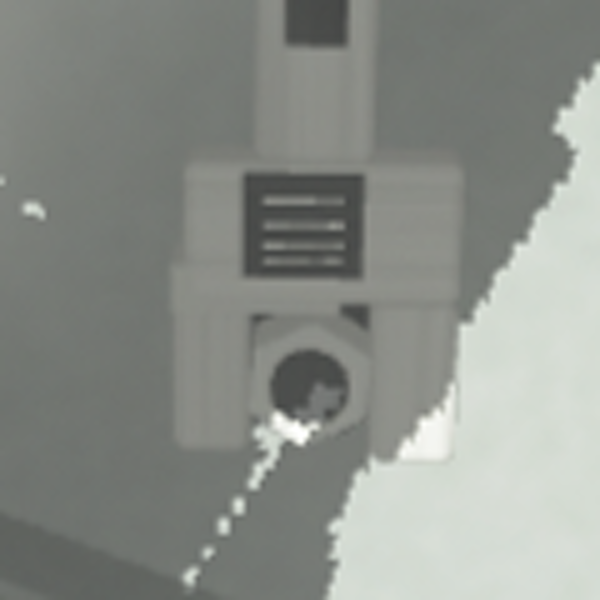

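The crop shows the moving jaw face now at column 247 and the fixed face at 371, with the nut spanning 252–370. The gap is about 25.5 mm, so a couple more strokes are needed.

{"name": "move_arm", "arguments": {
  "jaw": [0,0,0,0,0,0,0,0],
  "dp": [
    [-2,0,0],
    [-1.5,0,3.5],
    [0,0,3.9],
    [0,0,3.9],
    [0,0,3],
    [0,0,2.2],
    [0,0,0],
    [0,0,0]
  ],
  "turn": [
    [0,0,0],
    [0,0,0],
    [0,0,0],
    [0,0,0],
    [0,0,0],
    [0,0,0],
    [0,0,0],
    [0,0,0]
  ]
}}

```text
time_s: 15.62
position: [0.5875, -0.0305, 0.0438]
tool_rot: [[-0.964, -0.264, -0.003], [-0.264, 0.964, 0.001], [0.002, 0.001, -1.0]]
ft_force: [-0.4, 0.4, 0.5]
grip_width: -0.0004
gripper_force: 0.0
```

{"name": "move_arm", "arguments": {
  "jaw": [0,0,0,0,0,0,0,0,0,0,0],
  "dp": [
    [0,0,0.4],
    [0,0,0.3],
    [0,0,0.05],
    [0,0,0],
    [-0.2,0,0],
    [-0.2,0,0],
    [-0.2,0,0],
    [-0.2,0,0],
    [-0.25,0,0],
    [-0.25,0,0],
    [-0.25,0,0]
  ],
  "turn": [
    [0,0,0],
    [0,0,0],
    [0,0,0],
    [0,0,0],
    [0,0,0],
    [0,0,0],
    [0,0,0],
    [0,0,0],
    [0,0,0],
    [0,0,0],
    [0,0,0]
  ]
}}

```text
time_s: 16.53
position: [0.6023, -0.0269, 0.0384]
tool_rot: [[-0.964, -0.264, -0.001], [-0.264, 0.964, -0.001], [0.001, -0.0, -1.0]]
ft_force: [-5.2, -2.3, 7.6]
grip_width: 0.0002
gripper_force: 3.6
```

{"name": "move_arm", "arguments": {
  "jaw": [0,0,0,0,0,0,0,0,0,0,0,0],
  "dp": [
    [0,0,-0.8],
    [0.8,0,0],
    [0.8,0,0],
    [0,0,0.6],
    [0,0,0.2],
    [-0.2,0,0],
    [-0.2,0,0],
    [-0.2,0,0],
    [-0.2,0,0],
    [-0.25,0,0],
    [-0.25,0,0],
    [-0.25,0,0]
  ],
  "turn": [
    [0,0,0],
    [0,0,0],
    [0,0,0],
    [0,0,0],
    [0,0,0],
    [0,0,0],
    [0,0,0],
    [0,0,0],
    [0,0,0],
    [0,0,0],
    [0,0,0],
    [0,0,0]
  ]
}}

```text
time_s: 17.53
position: [0.6007, -0.0274, 0.0382]
tool_rot: [[-0.964, -0.264, -0.003], [-0.264, 0.964, -0.001], [0.004, -0.0, -1.0]]
ft_force: [-12.6, -4.1, 14.8]
grip_width: 0.0
gripper_force: 8.1
```

{"name": "move_arm", "arguments": {
  "jaw": [0,0,0,0,0,0,0,0,0,0,0,0],
  "dp": [
    [0,0,-0.8],
    [0.8,0,0],
    [0.8,0,0],
    [0,0,0.6],
    [0,0,0.2],
    [-0.2,0,0],
    [-0.2,0,0],
    [-0.2,0,0],
    [-0.2,0,0],
    [-0.25,0,0],
    [-0.25,0,0],
    [-0.25,0,0]
  ],
  "turn": [
    [0,0,0],
    [0,0,0],
    [0,0,0],
    [0,0,0],
    [0,0,0],
    [0,0,0],
    [0,0,0],
    [0,0,0],
    [0,0,0],
    [0,0,0],
    [0,0,0],
    [0,0,0]
  ]
}}

```text
time_s: 18.53
position: [0.6002, -0.0275, 0.0382]
tool_rot: [[-0.964, -0.264, -0.003], [-0.264, 0.964, -0.001], [0.004, -0.0, -1.0]]
ft_force: [-9.4, -2.1, 16.0]
grip_width: -0.0003
gripper_force: 8.1
```

{"name": "move_arm", "arguments": {
  "jaw": [0,0,0,6,6,6,6,6,6],
  "dp": [
    [0,0,-1.5],
    [0,0,-4],
    [0,0,-4],
    [1,0,-4],
    [2,0,-4],
    [2.5,0,0],
    [0,0,0],
    [0,0,0],
    [0,0,0]
  ],
  "turn": [
    [0,0,0],
    [0,0,0],
    [0,0,0],
    [0,0,0],
    [0,0,0],
    [0,0,0],
    [0,0,0],
    [0,0,0],
    [0,0,0]
  ]
}}

```text
time_s: 19.28
position: [0.5501, -0.0411, 0.2087]
tool_rot: [[-0.965, -0.264, -0.001], [-0.264, 0.965, 0.001], [0.001, 0.001, -1.0]]
ft_force: [0.3, 0.4, -0.3]
grip_width: 0.0598
gripper_force: 0.0
```

```bash
python3 - <<'E'
from h import *
s=observe(); print(s["position"],np.round(s["tool_rot"],3),s["time_s"])
im,d=save("wrist","k.png")
c=proj("wrist",np.append(NUT,.034),s).astype(int); x0,y0=c[0]-60,c[1]-75; print(x0,y0)
cv2.imwrite("pics/k2.png",cv2.resize(im[y0:y0+120,x0:x0+120,::-1],(600,600),interpolation=cv2.INTER_CUBIC))
for q,z in [("nut_foot",.02),("wrench",.02),("handle",.027)]:
    print(q,[(round(r["p"],2),px(r["location"]),atz("wrist",px(r["location"]),z,s).round(4)) for r in cams.mark_of("wrist",q)[:1]])
E
```

```text
[ 0.55005114 -0.0410724   0.20869619] [[-0.965 -0.264 -0.001]
 [-0.264  0.965  0.001]
 [ 0.001  0.001 -1.   ]] 19.2833
195 170
nut_foot [(0.91, [254.6, 239.2], array([ 0.6303, -0.022 ,  0.02  ]))]
wrench [(0.9, [254.0, 241.2], array([ 0.6328, -0.022 ,  0.02  ]))]
handle [(0.8, [258.8, 162.9], array([ 0.5479, -0.0401,  0.027 ]))]
```

View pics/k2.png

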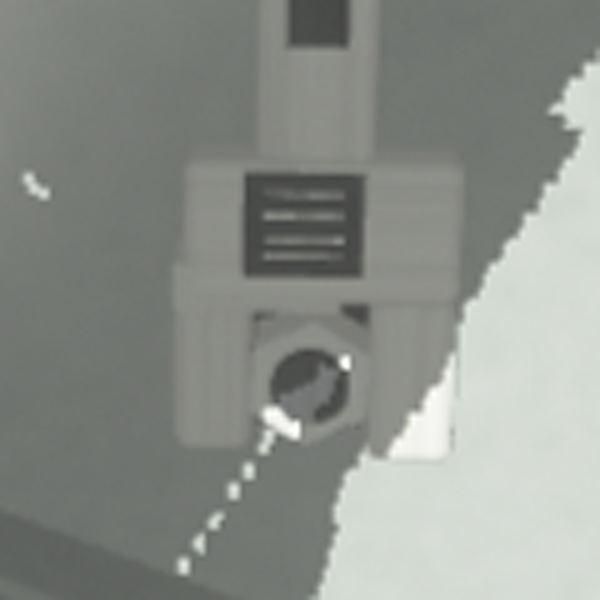

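The crop shows both jaw faces touching the nut (faces at columns 250 and 368), so the jaws are shut. Now I'll grip the handle.

{"name": "move_arm", "arguments": {
  "jaw": [6,6,6,6,6,6,6,0,0,0,0,0],
  "dp": [
    [0.7,0.1,3.5],
    [0,0,3.5],
    [0,0,3.5],
    [0,0,3.5],
    [0,0,2.5],
    [0,0,1.5],
    [0,0,0],
    [0,0,0],
    [0,0,0],
    [0,0,0],
    [0,0,0],
    [0,0,0]
  ],
  "turn": [
    [0,0,0],
    [0,0,0],
    [0,0,0],
    [0,0,0],
    [0,0,0],
    [0,0,0],
    [0,0,0],
    [0,0,0],
    [0,0,0],
    [0,0,0],
    [0,0,0],
    [0,0,0]
  ],
  "force": 40
}}

```text
time_s: 20.48
position: [0.5435, -0.042, 0.0311]
tool_rot: [[-0.965, -0.264, 0.003], [-0.264, 0.965, -0.0], [-0.003, -0.001, -1.0]]
ft_force: [-0.9, 1.7, 6.8]
grip_width: 0.0213
gripper_force: 39.3
```

```bash
python3 - <<'E'
from h import *
s=observe(); R=np.array(s["tool_rot"]); print(s["position"],s["ft_force"],s["wrist_torque"],s["q"])
for n in ([.630,-.021],[.6303,-.022]): print("nut in tool mm",(R.T@(np.array([*n,.02])-s["position"])*1000).round(1))
E
```

```text
[ 0.54352593 -0.04195744  0.0311421 ] [-0.8539209   1.68059527  6.82765547] [ 0.37690849  0.11579862 -0.0114491 ] [-1.68716867e+01  3.43079103e+01  9.05745844e+01  2.60095544e-02
  5.49591218e+01 -1.22195891e+02]
nut in tool mm [-88.9  -2.6  11.4]
nut in tool mm [-88.9  -3.6  11.4]
```

{"name": "move_arm", "arguments": {
  "jaw": [0,0,0,0,0,0,0],
  "dp": [
    [0,0,-0.2],
    [-0.028,0.534,0],
    [-0.028,0.534,0],
    [-0.028,0.534,0],
    [-0.028,0.534,0],
    [-0.028,0.534,0],
    [0,0,0]
  ],
  "turn": [
    [0,0,0],
    [0,0,0.06],
    [0,0,0.06],
    [0,0,0.06],
    [0,0,0.06],
    [0,0,0.06],
    [0,0,0]
  ]
}}

```text
time_s: 21.07
position: [0.5402, -0.0152, 0.0317]
tool_rot: [[-0.999, 0.034, -0.0], [0.034, 0.999, -0.001], [0.0, -0.001, -1.0]]
ft_force: [0.5, -1.0, -4.7]
grip_width: 0.0215
gripper_force: 39.7
```

```bash
python3 - <<'E'
from h import *
s=observe(); R=np.array(s["tool_rot"]); print(np.degrees(np.arctan2(-R[1,0],-R[0,0])),s["wrist_torque"])
print("nut in tool mm",(R.T@(np.array([*NUT,.02])-s["position"])*1000).round(1))
E
```

```text
-1.9469857830898583 [-0.35837035 -0.07707404 -0.02547104]
nut in tool mm [-90.   -2.8  11.7]
```

{"name": "move_arm", "arguments": {
  "jaw": [0,0,0,0,0,0],
  "dp": [
    [-0.028,0.534,0.1],
    [-0.028,0.534,0],
    [-0.028,0.534,0],
    [-0.028,0.534,0],
    [-0.028,0.534,0],
    [0,0,0]
  ],
  "turn": [
    [0,0,0.06],
    [0,0,0.06],
    [0,0,0.06],
    [0,0,0.06],
    [0,0,0.06],
    [0,0,0]
  ]
}}

```text
time_s: 21.57
position: [0.5453, 0.0109, 0.031]
tool_rot: [[-0.945, 0.326, -0.001], [0.326, 0.945, -0.0], [0.001, -0.0, -1.0]]
ft_force: [-3.3, 1.8, 2.0]
grip_width: 0.0213
gripper_force: 40.9
```

{"name": "move_arm", "arguments": {
  "jaw": [0,0,0],
  "dp": [
    [-0.028,0.534,0],
    [-0.028,0.534,0],
    [0,0,0]
  ],
  "turn": [
    [0,0,0.06],
    [0,0,0.06],
    [0,0,0]
  ]
}}

```text
time_s: 21.82
position: [0.5494, 0.0206, 0.0309]
tool_rot: [[-0.9, 0.436, -0.002], [0.436, 0.9, 0.0], [0.001, -0.001, -1.0]]
ft_force: [-3.7, 1.8, 3.7]
grip_width: 0.0212
gripper_force: 41.3
```

{"name": "move_arm", "arguments": {
  "jaw": [0,0,0],
  "dp": [
    [-0.028,0.534,0],
    [-0.028,0.534,0],
    [0,0,0]
  ],
  "turn": [
    [0,0,0.06],
    [0,0,0.06],
    [0,0,0]
  ]
}}

```text
time_s: 22.07
position: [0.5544, 0.0284, 0.0312]
tool_rot: [[-0.841, 0.541, -0.003], [0.541, 0.841, -0.002], [0.001, -0.003, -1.0]]
ft_force: [-8.9, -6.6, 7.9]
grip_width: 0.0213
gripper_force: 42.8
```

```bash
python3 - <<'E'
from h import *
s=observe(); R=np.array(s["tool_rot"]); print(np.degrees(np.arctan2(-R[1,0],-R[0,0])),s["wrist_torque"],s["ft_force"])
print("nut in tool mm",(R.T@(np.array([*NUT,.02])-s["position"])*1000).round(1))
E
```

```text
-32.738253114312734 [-1.12925882  1.46580481 -0.08517082] [-8.94282008 -6.58471429  7.92933852]
nut in tool mm [-90.3  -0.6  11.1]
```

{"name": "move_arm", "arguments": {
  "jaw": [0,0,0],
  "dp": [
    [-0.015,0.27,0],
    [-0.015,0.27,0],
    [0,0,0]
  ],
  "turn": [
    [0,0,0.03],
    [0,0,0.03],
    [0,0,0]
  ]
}}

```text
time_s: 22.32
position: [0.5574, 0.0329, 0.0312]
tool_rot: [[-0.808, 0.589, -0.003], [0.589, 0.808, -0.001], [0.002, -0.003, -1.0]]
ft_force: [-9.0, -4.8, 7.7]
grip_width: 0.0216
gripper_force: 42.8
```

```bash
python3 - <<'E'
from h import *
s=observe(); R=np.array(s["tool_rot"]); print(np.degrees(np.arctan2(-R[1,0],-R[0,0])),s["wrist_torque"],R.T@s["ft_force"])
print("nut in tool mm",(R.T@(np.array([*NUT,.02])-s["position"])*1000).round(1))
E
```

```text
-36.101581345547714 [-0.88830862  1.49651798 -0.15281625] [ 4.41922541 -9.18454862 -7.70370219]
nut in tool mm [-90.4  -0.7  11. ]
```

{"name": "move_arm", "arguments": {
  "jaw": [0,0,0,0],
  "dp": [
    [-0.015,0.27,0],
    [-0.015,0.27,0],
    [-0.015,0.27,0],
    [0,0,0]
  ],
  "turn": [
    [0,0,0.03],
    [0,0,0.03],
    [0,0,0.03],
    [0,0,0]
  ]
}}

```text
time_s: 22.65
position: [0.5627, 0.0389, 0.0308]
tool_rot: [[-0.752, 0.659, -0.003], [0.659, 0.752, -0.001], [0.002, -0.003, -1.0]]
ft_force: [-7.6, -5.5, 4.8]
grip_width: 0.0216
gripper_force: 42.3
```

```bash
python3 - <<'E'
from h import *
s=observe(); R=np.array(s["tool_rot"]); print(np.degrees(np.arctan2(-R[1,0],-R[0,0])),s["wrist_torque"],R.T@s["ft_force"])
print("nut in tool mm",(R.T@(np.array([*NUT,.02])-s["position"])*1000).round(1))
E
```

```text
-41.25840766203844 [-0.93475722  1.31336985 -0.15052225] [ 2.05248996 -9.15647043 -4.79584604]
nut in tool mm [-90.1  -0.6  10.6]
```

{"name": "move_arm", "arguments": {
  "jaw": [3.5,4.5,6,6,6,6,6,6,6,6],
  "dp": [
    [0,0,0],
    [0,0,0],
    [0,0,0],
    [0,0,-1],
    [0,0,-3.5],
    [0,0,-3.5],
    [0,0,-4],
    [0,0,-4],
    [0,0,0],
    [0,0,0]
  ],
  "turn": [
    [0,0,0],
    [0,0,0],
    [0,0,0],
    [0,0,0],
    [0,0,0],
    [0,0,0],
    [0,0,0],
    [0,0,0],
    [0,0,0],
    [0,0,0]
  ]
}}

```text
time_s: 23.48
position: [0.5649, 0.04, 0.1937]
tool_rot: [[-0.751, 0.661, 0.006], [0.661, 0.751, -0.001], [-0.005, 0.004, -1.0]]
ft_force: [-0.8, 0.0, -0.0]
grip_width: 0.06
gripper_force: 0.0
```

```bash
python3 - <<'E'
from h import *
s=observe(); R=np.array(s["tool_rot"]); print(s["position"],np.degrees(np.arctan2(-R[1,0],-R[0,0])),s["time_s"])
im,d=save("wrist","l.png")
c=proj("wrist",np.append(NUT,.034),s).astype(int); x0,y0=c[0]-60,c[1]-85; print(c,x0,y0)
cv2.imwrite("pics/l2.png",cv2.resize(im[y0:y0+120,x0:x0+120,::-1],(600,600),interpolation=cv2.INTER_CUBIC))
for q,z in [("nut_foot",.02),("wrench",.02),("handle",.027)]:
    print(q,[(round(r["p"],2),px(r["location"]),atz("wrist",px(r["location"]),z,s).round(4)) for r in cams.mark_of("wrist",q)[:1]])
E
```

```text
[0.56490999 0.04000519 0.19367289] -41.351383808492336 23.4833
[254 256] 194 171
nut_foot [(0.56, [255.7, 248.7], array([ 0.6297, -0.0193,  0.02  ]))]
wrench [(0.76, [256.9, 250.2], array([ 0.6318, -0.0195,  0.02  ]))]
handle [(0.88, [253.6, 170.7], array([0.5654, 0.0349, 0.027 ]))]
```

View pics/l2.png

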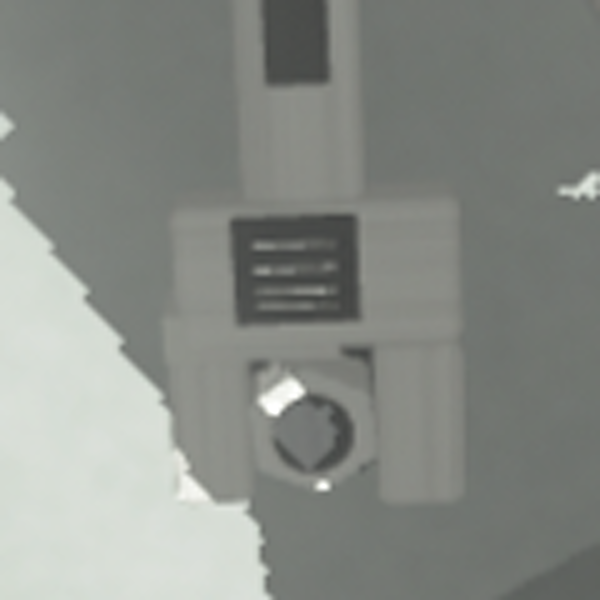

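The final crop shows the wrench flat around the nut (faces at columns 250 and 378, nut 252–376), with the nut slightly skewed in the jaws. There is some slack, so I'll snug the worm again and then push firmly against the stop.

{"name": "move_arm", "arguments": {
  "jaw": [0,0,0,0,0,0,0,0,0],
  "dp": [
    [-2.2,-0.2,0],
    [-2.2,-0.2,0],
    [0,0,3.5],
    [0,0,3.5],
    [0,0,3.5],
    [0,0,2.5],
    [0,0,2],
    [0,0,0],
    [0,0,0]
  ],
  "turn": [
    [0,0,0],
    [0,0,0],
    [0,0,0],
    [0,0,0],
    [0,0,0],
    [0,0,0],
    [0,0,0],
    [0,0,0],
    [0,0,0]
  ]
}}

```text
time_s: 24.43
position: [0.5934, 0.0082, 0.0387]
tool_rot: [[-0.75, 0.661, -0.004], [0.661, 0.75, 0.001], [0.004, -0.002, -1.0]]
ft_force: [-0.6, 0.2, -0.7]
grip_width: 0.0002
gripper_force: 0.0
```

{"name": "move_arm", "arguments": {
  "jaw": [0,0,0,0,0,0,0,0,0,0,0,0],
  "dp": [
    [0,0,-0.3],
    [-0.3,0,0],
    [0,0,0.3],
    [0,0,0.2],
    [0,0,0],
    [-0.2,0,0],
    [-0.2,0,0],
    [-0.2,0,0],
    [-0.2,0,0],
    [-0.2,0,0],
    [-0.25,0,0],
    [-0.25,0,0]
  ],
  "turn": [
    [0,0,0],
    [0,0,0],
    [0,0,0],
    [0,0,0],
    [0,0,0],
    [0,0,0],
    [0,0,0],
    [0,0,0],
    [0,0,0],
    [0,0,0],
    [0,0,0],
    [0,0,0]
  ]
}}

```text
time_s: 25.43
position: [0.6081, -0.0042, 0.0387]
tool_rot: [[-0.75, 0.661, 0.0], [0.661, 0.75, -0.0], [-0.0, 0.0, -1.0]]
ft_force: [-0.5, 0.3, -0.6]
grip_width: 0.0001
gripper_force: 0.1
```

{"name": "move_arm", "arguments": {
  "jaw": [0,0,0,0,0,0,0,0,0,0,0,0],
  "dp": [
    [0,0,-0.8],
    [0.8,0,0],
    [0.8,0,0],
    [0,0,0.6],
    [0,0,0.2],
    [-0.2,0,0],
    [-0.2,0,0],
    [-0.2,0,0],
    [-0.2,0,0],
    [-0.25,0,0],
    [-0.25,0,0],
    [-0.25,0,0]
  ],
  "turn": [
    [0,0,0],
    [0,0,0],
    [0,0,0],
    [0,0,0],
    [0,0,0],
    [0,0,0],
    [0,0,0],
    [0,0,0],
    [0,0,0],
    [0,0,0],
    [0,0,0],
    [0,0,0]
  ]
}}

```text
time_s: 26.43
position: [0.6077, -0.0039, 0.0386]
tool_rot: [[-0.75, 0.662, -0.0], [0.662, 0.75, -0.0], [-0.0, -0.0, -1.0]]
ft_force: [-0.1, 0.6, 1.4]
grip_width: 0.0
gripper_force: 0.8
```

Barely touching; I'll press about 2 mm deeper.

{"name": "move_arm", "arguments": {
  "jaw": [0,0,0,0,0,0,0,0,0,0,0,0],
  "dp": [
    [0,0,-0.8],
    [0.8,0,0],
    [0.8,0,0],
    [0,0,0.7],
    [0,0,0.27],
    [-0.2,0,0],
    [-0.2,0,0],
    [-0.2,0,0],
    [-0.2,0,0],
    [-0.25,0,0],
    [-0.25,0,0],
    [-0.25,0,0]
  ],
  "turn": [
    [0,0,0],
    [0,0,0],
    [0,0,0],
    [0,0,0],
    [0,0,0],
    [0,0,0],
    [0,0,0],
    [0,0,0],
    [0,0,0],
    [0,0,0],
    [0,0,0],
    [0,0,0]
  ]
}}

```text
time_s: 27.43
position: [0.6062, -0.0019, 0.0381]
tool_rot: [[-0.75, 0.661, -0.002], [0.661, 0.75, 0.002], [0.003, 0.001, -1.0]]
ft_force: [-9.3, 8.4, 18.1]
grip_width: -0.0002
gripper_force: 9.3
```

{"name": "move_arm", "arguments": {
  "jaw": [0,0,0,0,0,0,0,0,0,0,0,0],
  "dp": [
    [0,0,-0.8],
    [0.8,0,0],
    [0.8,0,0],
    [0,0,0.6],
    [0,0,0.2],
    [-0.2,0,0],
    [-0.2,0,0],
    [-0.2,0,0],
    [-0.2,0,0],
    [-0.25,0,0],
    [-0.25,0,0],
    [-0.25,0,0]
  ],
  "turn": [
    [0,0,0],
    [0,0,0],
    [0,0,0],
    [0,0,0],
    [0,0,0],
    [0,0,0],
    [0,0,0],
    [0,0,0],
    [0,0,0],
    [0,0,0],
    [0,0,0],
    [0,0,0]
  ]
}}

```text
time_s: 28.43
position: [0.6057, -0.0014, 0.0381]
tool_rot: [[-0.75, 0.661, -0.002], [0.661, 0.75, 0.003], [0.003, 0.001, -1.0]]
ft_force: [-10.3, 10.5, 21.3]
grip_width: 0.0001
gripper_force: 10.6
```

{"name": "move_arm", "arguments": {
  "jaw": [0,5,5,5,5,5,5,0,0,0,0,0],
  "dp": [
    [0,0,-3],
    [2,0,0],
    [2,0,0],
    [1.9,0,0],
    [0,0,1.5],
    [0,0,1.7],
    [0,0,0],
    [0,0,0],
    [0,0,0],
    [0,0,0],
    [0,0,0],
    [0,0,0]
  ],
  "turn": [
    [0,0,0],
    [0,0,0],
    [0,0,0],
    [0,0,0],
    [0,0,0],
    [0,0,0],
    [0,0,0],
    [0,0,0],
    [0,0,0],
    [0,0,0],
    [0,0,0],
    [0,0,0]
  ],
  "force": 60
}}

```text
time_s: 29.43
position: [0.5628, 0.0359, 0.0355]
tool_rot: [[-0.75, 0.662, 0.001], [0.662, 0.75, -0.0], [-0.001, 0.001, -1.0]]
ft_force: [-0.3, -0.3, 0.3]
grip_width: -0.0001
gripper_force: 0.0
```

{"name": "move_arm", "arguments": {
  "jaw": [0,0,0,0],
  "dp": [
    [-0.015,0.27,0],
    [-0.015,0.27,0],
    [0,0,0],
    [0,0,0]
  ],
  "turn": [
    [0,0,0.03],
    [0,0,0.03],
    [0,0,0],
    [0,0,0]
  ]
}}

```text
time_s: 29.77
position: [0.5664, 0.0398, 0.0351]
tool_rot: [[-0.71, 0.705, 0.0], [0.705, 0.71, -0.0], [-0.0, 0.0, -1.0]]
ft_force: [0.0, -0.2, -0.3]
grip_width: 0.0001
gripper_force: 0.0
```

```bash
python3 - <<'E'
from h import *
s=observe(); R=np.array(s["tool_rot"]); p=s["position"][:2]-NUT
print(np.degrees(np.arctan2(-R[1,0],-R[0,0])),"handle yaw",np.degrees(np.arctan2(-p[1],-p[0])),s["wrist_torque"],R.T@s["ft_force"])
E
```

```text
-44.79067159833228 handle yaw -43.725203242385234 [ 0.01800729 -0.03648515 -0.02242338] [-0.15563195 -0.14997298  0.27592493]
```

{"name": "move_arm", "arguments": {
  "jaw": [5,5,5,5,5,5,5],
  "dp": [
    [0,0,-2.5],
    [0,-0.27,0],
    [0,-0.27,0],
    [0,0,0],
    [0,0,1.5],
    [0,0,1.5],
    [0,0,0]
  ],
  "turn": [
    [0,0,0],
    [0,0,-0.03],
    [0,0,-0.03],
    [0,0,0],
    [0,0,0],
    [0,0,0],
    [0,0,0]
  ]
}}

```text
time_s: 30.35
position: [0.5612, 0.0361, 0.0277]
tool_rot: [[-0.75, 0.662, -0.005], [0.662, 0.75, 0.001], [0.004, -0.003, -1.0]]
ft_force: [-1.0, 0.2, -0.8]
grip_width: 0.0499
gripper_force: 0.0
```

{"name": "move_arm", "arguments": {
  "jaw": [0,0,0,0,0,0],
  "dp": [
    [0,0,0],
    [0,0,0],
    [0,0,0],
    [0,0,0],
    [0,0,0],
    [0,0,0]
  ],
  "turn": [
    [0,0,0],
    [0,0,0],
    [0,0,0],
    [0,0,0],
    [0,0,0],
    [0,0,0]
  ]
}}

```text
time_s: 30.85
position: [0.563, 0.0359, 0.0309]
tool_rot: [[-0.75, 0.661, 0.002], [0.661, 0.75, -0.0], [-0.001, 0.001, -1.0]]
ft_force: [-1.4, 0.1, 5.9]
grip_width: 0.0203
gripper_force: 59.0
```

```bash
cat > y.py <<'E'
from h import *
s=observe(); R=np.array(s["tool_rot"]); p=s["position"][:2]-NUT
print(np.degrees(np.arctan2(-R[1,0],-R[0,0])),"handle yaw",np.degrees(np.arctan2(-p[1],-p[0])),np.linalg.norm(p),s["wrist_torque"],R.T@s["ft_force"],s["time_s"])
E
python3 y.py
```

```text
-41.402977288010796 handle yaw -40.32597811133862 0.08789293663587862 [0.05864762 0.26877024 0.13799919] [ 1.15972251 -0.85424919 -5.95188371] 30.85
```

Gripped. Now push onwards.

{"name": "move_arm", "arguments": {
  "jaw": [0,0,0,0,0],
  "dp": [
    [-0.015,0.27,-0.1],
    [-0.015,0.27,0],
    [-0.015,0.27,0],
    [0,0,0],
    [0,0,0]
  ],
  "turn": [
    [0,0,0.03],
    [0,0,0.03],
    [0,0,0.03],
    [0,0,0],
    [0,0,0]
  ]
}}

```text
time_s: 31.27
position: [0.5678, 0.0413, 0.0309]
tool_rot: [[-0.688, 0.726, -0.002], [0.726, 0.688, -0.001], [0.001, -0.002, -1.0]]
ft_force: [-3.7, -2.8, 1.2]
grip_width: 0.0205
gripper_force: 59.7
```

```bash
python3 y.py
```

```text
-46.52665959140327 handle yaw -45.0080802741052 0.08802469856710222 [-0.5164687   0.7162472   0.33439183] [ 0.48787405 -4.65389297 -1.21521122] 31.2667
```

{"name": "move_arm", "arguments": {
  "jaw": [0,0,0,0,0],
  "dp": [
    [-0.015,0.27,0],
    [-0.015,0.27,0],
    [-0.015,0.27,0],
    [0,0,0],
    [0,0,0]
  ],
  "turn": [
    [0,0,0.03],
    [0,0,0.03],
    [0,0,0.03],
    [0,0,0],
    [0,0,0]
  ]
}}

```text
time_s: 31.68
position: [0.5745, 0.0465, 0.0309]
tool_rot: [[-0.62, 0.784, -0.001], [0.784, 0.62, -0.0], [0.0, -0.001, -1.0]]
ft_force: [-3.9, -1.7, 0.7]
grip_width: 0.0204
gripper_force: 59.3
```

```bash
python3 y.py
```

```text
-51.66788680389551 handle yaw -50.53537782691013 0.08739074320540285 [-0.36318512  0.62206995  0.24433299] [ 1.05261265 -4.1131905  -0.72261963] 31.6833
```

{"name": "move_arm", "arguments": {
  "jaw": [3.5,4.5,6,6,6,6,6,6,6,6],
  "dp": [
    [0,0,0],
    [0,0,0],
    [0,0,0],
    [0,0,-1],
    [0,0,-3.5],
    [0,0,-3.5],
    [0,0,-4],
    [0,0,-4],
    [0,0,0],
    [0,0,0]
  ],
  "turn": [
    [0,0,0],
    [0,0,0],
    [0,0,0],
    [0,0,0],
    [0,0,0],
    [0,0,0],
    [0,0,0],
    [0,0,0],
    [0,0,0],
    [0,0,0]
  ]
}}

```text
time_s: 32.52
position: [0.5757, 0.0466, 0.1941]
tool_rot: [[-0.62, 0.785, 0.006], [0.785, 0.62, -0.001], [-0.004, 0.005, -1.0]]
ft_force: [-1.0, 0.1, -1.6]
grip_width: 0.0603
gripper_force: 0.0
```

```bash
python3 y.py; python3 - <<'E'
from h import *
s=observe(); print(s["position"])
im,d=save("wrist","m.png")
for q,z in [("nut_foot",.02),("wrench",.02),("handle",.027),("worm_top",.0385),("mouth",.027)]:
    print(q,[(round(r["p"],2),px(r["location"]),atz("wrist",px(r["location"]),z,s).round(4)) for r in cams.mark_of("wrist",q)[:2]])
c=proj("wrist",np.append(NUT,.034),s).round().astype(int); print(c)
g=cv2.cvtColor(im,cv2.COLOR_RGB2GRAY)
q=g[c[1]-28:c[1]+24,c[0]-32:c[0]+34]
print(q.min(),q.max())
lut=" .:-=+*#%@"
cl=np.clip((q.astype(float)-50)/(180-50),0,.999)
for r in cl: print("".join(lut[int(v*10)] for v in r))
E
```

```text
-51.71615487687402 handle yaw -51.23259840115798 0.08674639912668186 [0.02767821 0.03400576 0.00155859] [ 0.67705764 -0.7162633   1.59234396] 32.5167
[0.57568285 0.04663568 0.19405642]
nut_foot [(0.71, [258.5, 247.4], array([ 0.6303, -0.0204,  0.02  ]))]
wrench [(0.88, [259.6, 249.3], array([ 0.6325, -0.0214,  0.02  ]))]
handle [(0.82, [255.6, 169.3], array([0.576 , 0.0438, 0.027 ]))]
worm_top [(0.8, [258.2, 224.6], array([0.6094, 0.0054, 0.0385])), (0.24, [276.1, 252.4], array([ 0.6411, -0.0068,  0.0385]))]
mouth [(0.9, [273.0, 250.5], array([ 0.6416, -0.0114,  0.027 ])), (0.49, [58.5, 348.5], array([ 0.5311, -0.2503,  0.027 ]))]
[258 254]
72 255
*++++*###########*-::::::::::::-----===:..-+##################**++
**+****##########*-:::-====----==+=+**+:..:+##################**++
*******##########*-:::=*++=----::::.......:+#################***++
*******##########*=::::::::-----------::..:+#######*************++
*******##########*=::::-:--==-=++===+=-:.::=#***####************++
*******##########*=::::----::::::::::::.:.:=#################***++
*******###########+:::::::::::::::::::::::
[... 2339 characters left out ...]
++++++++++++**@@#####**##****+
@@@@@@@@@@@@@@@@@@@@@@@@@@@@@@@%++++++++++++++++**@@###*********++
@@@@@@@@@@@@@@@@@@@@@@@@@@@@@@@@@%+++++++++++++++**********+++++++
@@@@@@@@@@@@@@@@@@@@@@@@@@@@@@@@@@%+++++++++++++++++++++++++++++++
@@@@@@@@@@@@@@@@@@@@@@@@@@@@@@@@@@@+++++++++++++++++++++++++++++++
@@@@@@@@@@@@@@@@@@@@@@@@@@@@@@@@@@@+++++++++++++++++++++++++++++++
@@@@@@@@@@@@@@@@@@@@@@@@@@@@@@@@@@@%++++++++++++++++++++++++++++++
@@@@@@@@@@@@@@@@@@@@@@@@@@@@@@@@@@@@@%++++++++++++++++++++++++++++
@@@@@@@@@@@@@@@@@@@@@@@@@@@@@@@@@@@@@@%+++++++++++++++++++++++++++
@@@@@@@@@@@@@@@@@@@@@@@@@@@@@@@@@@@@@@@%%+++++++++++++++++++++++++
@@@@@@@@@@@@@@@@@@@@@@@@@@@@@@@@@@@@@@@@@%++++++++++++++++++++++++
```

```bash
cat > hm.py <<'E'
from h import *
def height(name="wrist"):
    s=observe(); im,d=cams.get_image(name); c,M=cam2world(name,s); f=K(c)
    u,v=np.meshgrid(np.arange(512)+0.,np.arange(384)+0.)
    m=np.array([[f,0,c["cx"]],[0,f,c["cy"]],[0,0,1]])
    p=cv2.undistortPoints(np.dstack([u,v]).reshape(-1,1,2),m,np.array([c["k1"],0,0,0,0.])).reshape(384,512,2)
    P=np.dstack([p[...,0]*d,-p[...,1]*d,-d])@M[:3,:3].T+M[:3,3]
    return im,P,s
E
python3 - <<'E'
from hm import *
im,P,s=height()
c=proj("wrist",np.append(NUT,.034),s).round().astype(int)
# resample on wrench-aligned 0.5 mm grid
R=np.array(s["tool_rot"]); a=-R[:2,0]/np.linalg.norm(R[:2,0]); b=R[:2,1]
Q=P[c[1]-45:c[1]+35,c[0]-45:c[0]+45].reshape(-1,3)
X=(Q[:,:2]-NUT)@a*1000; Y=(Q[:,:2]-NUT)@b*1000; Z=Q[:,2]*1000-20
print(np.percentile(Z,[1,25,50,75,99]).round(1))
H=(P[c[1]-26:c[1]+24,c[0]-34:c[0]+36,2]*1000-20).round().astype(int)
for r in H: print("".join("0123456789ABCDEFGHIJ"[min(max(v,0),19)] for v in r))
E
```

```text
[-0.6  0.7  2.2 14.9 19.2]
20101J34DFEDDEFFFEFGFFGIIJIJHIIJHHHIIIHHIIFFEFFFEFHFFEFFEFGFGGGFFFC111
21010556EEEFFGFEFFFEGFGGIHIIHHHHIHHGHGHGGGFFGFGEFEGFFFFEEFFFFGGEEDC002
11120887DEFFGGFFFEEGGGGEGGGGHHIHIGHHHEGFFGFEEGGFFFGFEFFFFFFEFEFEFED111
10000ABACEFFFFFFFGGGFFGFGGHFFGFFFEGGFFFFFFFFFEEFEEGEFEEFGFEFFFGFFFD110
31010CDEDFEGGFGEDEGFGFEGFFFFFGFFEGGGFFFGFEFFFGFFEFFEGFFEFFFFFEFFFEC210
11020FFFEFFEFGFFFFEFEFGGGEGGEEFFFFGFHGGFEFFEGFFEFFGEFGFEFFFGEGFFFED111
00211GEGFEEEGGFFFGGFEFFFFFEFEFFFGFFGGEFEFGEFFFFFEEJEFFFEFEFFFFFFEEC111
21010EFEFFDFGGFGFFFFEFGGGFFGEGFFGEEEGGGEGGFFFFFGFGGFGEGFEFGGEFFFEF0210
11112FDGFEFHFFGEFGFFFFFFEGFFEFFFFFGFFFEGFFFGFFFEGGGEEFFFFFEFGEFDEF6001
11112EGEGFFFFGFEFGFFFGEEFEGFFFEFGDGFFFFEFEFEFEFEFFEEFFDEDEFEFEDEDDB101
01102EFCFEFHFEGEFFFFFEFFFFGFFEEFFEFJFFEEGGEEE1119CDEDEDGEEFEEDEFEDD002
10111EFFDFDFEEEGEFFEFEFEEEFFEFEEEEEFFFFFD5344220BFDEEEFEGFFFFFGFEED012
11120FEEFGFFEFFJEFGFFFFEEFEFFFGEFFFEEEFEE7554502DDEFFEEEEEDEFEEFFEE010
10110EEFFEFEFEFEDEFFFEEEFFEFE8ABCCBCBAA989788700AEFEEFFFGEGFFFFGEFE012
101101FFGFEEFFEEEEEEECB0114579BEEDEDDDCCBCBB88417DFFFFEEEFFFGFEEFEF111
221111DF
[... 1776 characters left out ...]
EFGFFFGFFGEFFEF011010011120001002021221012FFGEFEEEFFFFHFGE100
102100111EFEFEEGFFFFFGFE101022111221111111120212101EEFGFEEFFFFEFED1011
0210002101FFFFFEEFFFGE111110000110111210210210101121111120021001010120
0100011011010001012010101131000112111011011011110111211111000001011110
2010111120101200210111011010111101021001010000101120101111002000021101
001111120120010100111011120101012110000011111110111011111111111001110J
1201001110110101121011110001000000211011210111012001011111111101121021
1010011211001221001101100120100200011112101100010101101012012000110100
0211021111111110112100020111021000102210110201021110011121010101010001
1212121002101201010110210200010011102011001101010011212002031021121000
```

```bash
cat > nutfit.py <<'E'
from hm import *
from scipy.optimize import minimize
# fit hexagon (12 mm inradius) to the low/high map around the nut + jaw faces
def run():
    im,P,s=height(); c=proj("wrist",np.append(NUT,.034),s).round().astype(int)
    Q=P[c[1]-50:c[1]+45,c[0]-50:c[0]+50]; x0,y0=c[0]-50,c[1]-50
    vv,uu=np.mgrid[y0:y0+95,x0:x0+100]
    # project each pixel ray on z=.034; "high" if its depth point is there or above
    o,_=ray("wrist",(0,0),s); D=Q-o; T=(o+D*((.034-o[2])/D[...,2])[...,None])[...,:2].reshape(-1,2)
    hi=(Q[...,2]>.0315).ravel()
    R=np.array(s["tool_rot"]); ty=np.arctan2(-R[1,0],-R[0,0])
    def loc(p,x,y,t): d=T-[x,y]; return d@[np.cos(t),np.sin(t)],d@[-np.sin(t),np.cos(t)]
    def model(p):
        nx,ny,nt,wx,wy,wt,g=p; a,b=loc(T,nx,ny,nt)
        sd=np.max([np.abs(a*np.sin(k)+b*np.cos(k)) for k in (0,np.pi/3,-np.pi/3)],0)-.012
        a,b=loc(T,wx,wy,wt)
        box=lambda l,h,m,n:np.maximum(np.maximum(l-a,a-h),np.maximum(m-b,b-n))
        w=np.min([box(-.049,-.018,-.028,.030),box(-.019,.017,.012,.030),box(-.018,.015,.012-g-.016,.012-g),box(-.12,-.049,-.012,.012)],0)
        return sd,w
    nr=np.hypot(*(T-NUT).T)<.022
    def cost(p):
        sd,w=model(p); q=1/(1+np.exp(np.clip(np.minimum(sd,w)/.0004,-30,30))); return np.mean((q-hi)[nr]**2)
    best=None
    for nt in np.radians(range(-30,30,6)):
      for g in (.0245,.026):
        r=minimize(cost,[*NUT,ty+nt,*NUT,ty,g],method="Nelder-Mead",options=dict(initial_simplex=np.array([[*NUT,ty+nt,*NUT,ty,g]]+[[*NUT,ty+nt,*NUT,ty,g]]*7)+np.vstack([np.zeros(7),np.diag([.002,.002,.08,.003,.002,.05,.001])]),maxiter=900))
        if best is None or r.fun<best.fun: best=r
    p=best.x; print("nut",p[:2].round(4),"yaw",np.degrees(p[2]).round(1),"wrench",p[3:5].round(4),"yaw",np.degrees(p[5]).round(1),"gap",p[6].round(4),"cost",round(best.fun,4))
run()
E
python3 nutfit.py
```

```text
nut [ 0.6311 -0.0197] yaw -33.3 wrench [ 0.6342 -0.022 ] yaw -47.8 gap 0.0252 cost 0.0393nutfit.py:9: RuntimeWarning: divide by zero encountered in divide
  o,_=ray("wrist",(0,0),s); D=Q-o; T=(o+D*((.034-o[2])/D[...,2])[...,None])[...,:2].reshape(-1,2)
nutfit.py:9: RuntimeWarning: invalid value encountered in multiply
  o,_=ray("wrist",(0,0),s); D=Q-o; T=(o+D*((.034-o[2])/D[...,2])[...,None])[...,:2].reshape(-1,2)
```

The fit puts the nut at about -33°, roughly 0.85 rad from where it started. That is the yaw at which resistance jumped and the wrench began to give. So the nut is on its stop, and the wrench lies flat around it with the arm clear.

```bash
python3 -c "
from h import *
print(ticket.close_job())"
```

```text
the job is handed in; nothing more can be done
None
```

I handed the job in with the nut apparently home on its stop and the wrench lying flat around it, released; the stop is inferred from about 0.85 rad of measured turn and a jump in resistance, after which I over-turned the wrench so it sits about 14° skewed on the nut with the jaws at about 25.2 mm.

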